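# Clamp the dust nozzle and open its blast gate

### The job

Take the big hose clamp with the red key from its wooden stand, slide it over the nozzle and along the yellow barbed stub until it sits square against the grey shoulder, then turn its key clockwise until it stops, so that the clamp is snug there. Then open the blast gate by drawing its red handle all the way up, let go, and leave the blue-keyed clamp, bowl, tin and gouge alone.

Things in the scene. Friction and masses are not known exactly. Their poses are not given: they have to be found in the camera images.
- band: Big steel clamp, red key, 100 g. Band 16 mm wide, 3 thick, outside diameter 53, bore 47 (46 between its two dark shoes). Origin: bore centre, 38.5 mm above the bench at the start. y: bore axis, level; z: up; +x: side with the screw housing (14 x 18 x 24 mm, centred 33 mm out). Stands loose in a slot whose walls end 30 mm above the bench: lift straight up. The key can carry it.
- key_grip (a point): On the upright screw axis, in the red thumb key: 33 mm along +x and 42 mm along +z from the band's origin. The key is a bar 26 mm long (own x), 9 mm thick (own y: pinch along it), from 20 mm below this point to 8 mm above it. The housing's top is 10 mm below the key.
- key (a joint): Screw angle, rad, growing clockwise seen from above; at 0 the key's x lies along the band's x. Each radian draws the shoes (at the band's +x and -x) in by 1 mm: they meet the stub near 3.0; hard stop at 3.3. Starts at 0 to 0.5, stays where left. Its friction (0.06 N m) lets the key carry the band, and swings a loose band until it bears on something.
- stub_home (a point): Where the band's origin belongs: on the stub's level axis, 100 mm above the bench, 8 mm out from the face of the grey shoulder (58 mm disc). y: along the stub into the port; z: up. Towards -y the yellow stub (40 mm diameter, tapered tip) reaches 47 mm, a 29 mm steel nozzle to 67 mm. A loose band hangs 3.5 mm low. With its key on the +x side, clockwise turning presses it on the shoulder.
- gate_grip (a point): Centre of the blast gate's red handle, on top of the green gate box (104 mm wide, 30 thick, top 152 mm above the bench). Handle: 50 mm along the port's x, 14 mm along its y (pinch along y), 24 mm high. Shut, it is 174 mm above the bench and 90 mm along +y from stub_home. Axes as stub_home.
- gate (a joint): Height of the gate blade in m: 0 shut, 0.045 fully open (stop). Starts at 0 to 0.008. Slides straight up against about 4 N of friction plus 1 N of weight and stays where it is left.
- small_clamp: Bystander: a smaller steel clamp with a blue key, 42 mm outside diameter, in a like stand 100 x 56 mm; which stand is nearer the robot varies. Origin: bore centre.
- bowl: Bystander: turned wooden bowl, 110 mm across, 55 mm high; origin under its centre.
- tin: Bystander: round finish tin with a pale label, 66 mm diameter, 100 mm high; origin under its centre.
- gouge: Bystander: slim steel gouge with a wooden handle, 240 mm long along its x, lying on the bench; origin below its middle.

How it is judged (in metres and radians):
On the way, in this order (a step that is already met when the one before it is completed fails the run):
1. the big clamp is lifted out of its stand (height (world z) of band above 0.075 m), for 0.1 s.
2. the big clamp is on the stub, against the shoulder (x of band in the frame of stub_home between -0.006 and 0.006 m and z of band in the frame of stub_home between -0.0065 and 0.006 m and y of band in the frame of stub_home between -0.005 and 0.004 m and angle between the y axis of band and the y axis of stub_home, either way round below 0.4 rad), for 0.2 s.
3. the key is turned until snug, with the clamp home (x of band in the frame of stub_home between -0.006 and 0.006 m and z of band in the frame of stub_home between -0.0065 and 0.006 m and y of band in the frame of stub_home between -0.005 and 0.004 m and angle between the y axis of band and the y axis of stub_home, either way round below 0.2 rad and value of joint key above 2.9 rad), for 0.2 s.
4. the blast gate is open (value of joint gate above 0.038 m), for 0.2 s.
At the end, for the whole second after the job is handed in: The big clamp is round the stub within 5 mm of the shoulder, its centre within 6 mm of the stub's axis (6.5 mm below), its axis within 0.14 rad of the stub's, at rest; its screw is turned to more than 2.9 rad; the gate is more than 38 mm up (x of band in the frame of stub_home between -0.006 and 0.006 m and z of band in the frame of stub_home between -0.0065 and 0.006 m and y of band in the frame of stub_home between -0.005 and 0.004 m and angle between the y axis of band and the y axis of stub_home, either way round below 0.14 rad and value of joint key above 2.9 rad and value of joint gate above 0.038 m and linear speed of band below 0.02 m/s and angular speed of band below 0.2 rad/s); the robot touches nothing.
It fails at once if the small clamp is moved more than 30 mm (distance of small_clamp from where it was at the start of the episode above 0.03 m).
It fails at once if the bowl is moved more than 30 mm (distance of bowl from where it was at the start of the episode above 0.03 m).
It fails at once if the tin is moved more than 30 mm (distance of tin from where it was at the start of the episode above 0.03 m).
It fails at once if the gouge is moved more than 30 mm (distance of gouge from where it was at the start of the episode above 0.03 m).
It also fails if it takes over 72 s, if anything falls off the work surface, if the arm or the gripper's body presses on something with over 40 N, if the wrist force passes 120 N, or if a joint passes its speed limit or range.

### The arm

A 7-joint arm with a two-finger parallel gripper is mounted at the origin on the work surface. World frame = base frame: x ahead of the robot, y to its left, z up, the work surface at z = 0. Lengths are in mm, angles in rad, forces in N, time in s.
With the tool pointing down it reaches from about 400 to 850 mm from the base axis. Payload 4.5 kg.
Tool frame: the origin (TCP) lies at the very end of the fingers, on their centre line; the grasp point (between the pads) lies 19 mm behind it; z points along the fingers, y is the line along which they close (so a half turn about z gives the same grasp; the last joint's range is limited). The gripper opens to 85 mm and grips with 20 to 120 N. Pads are 22 mm wide; open, the fingers measure 114 mm over their backs; the gripper's body (76 mm by 85 mm) begins 54 mm behind the grasp point. The pads swing forward as they close: fully open they stand 13 mm farther back than shut.
Start: joints at [1.162, 0.689, -0.195, 1.565, 0.157, 0.902, -0.215], TCP at [267.827, -564.736, 196.317] pointing down, gripper open.
Joint ranges: [-3.01, 3.01], [-0.46, 2.08], [-1.47, 1.51], [0.13, 2.56], [-1, 4.14], [0.04, 2.09], [-2.66, 2.66]. Speed limits (rad/s): [2.57, 2.57, 3.14, 3.14, 3.14, 3.14, 3.14].

### API

Orientations are given as a rotation vector (axis times angle).
In Python, from rig import telemetry, optics, ctrl gives the robot as it stands.
- The arm moves only by the shell command python3 -m pendant 'ROWS' [FORCE]. ROWS is text: rows parted by semicolons, each of 5 numbers parted by spaces: the shift along the world's x, y, z in cm, then the turn about the world's z in rad, then the finger opening in cm, from 0 to 8.54. In form: tx ty tz twist grip; .... A call has 1 to 20 rows; each row shifts and turns the commanded pose from where the row before left it; what a row does not reach is not made up. A row lasts 1/8 s, in which the tool goes at most 62.5 mm and 10.7 degrees, less where a joint would pass 70% of its speed; a pose out of reach is approached as far as the arm can. A call is refused whole if a number of a shift passes 6.25 or a number of a turn 0.188, either way. A call with a gripper value outside its range is refused whole. The fingers move at their own pace and stop on an object; FORCE is the grip in N (left out, the last holds). Time passes only in rows, so rows that do not move let the fingers close. It gives the time, the measured TCP pose, the force, the opening and the grip force at its end, in the units of the state.
- telemetry.read_state(): the state, without advancing time (a new reading comes with each control period).
- optics.read_camera(name): name is "scene" or "top"; returns (picture, depth): 384x512x3 uint8, red, green, blue; 384x512 float32, mm along the optical axis (not along the pixel's ray), 0 where there is no reading.
- optics.calibration(name): a dict with "K" (3x3 intrinsics, pixels), "dist_coeffs" ([k1, k2, p1, p2, k3] as OpenCV has them; the pictures are not rectified), "pose" (4x4, takes a point from camera to world coordinates). Camera axes: x right, y up, looking along -z (the intrinsics and any distortion apply to the point x, -y, -z); pixel columns grow to the right and rows downward; lengths in mm; the calibration is good to about 2 mm. A picture is of the moment at which its call begins. calibration takes no time and is no camera call.
- ctrl.hand_in(): hands the job in; it is judged then, once.
The state is a dict: "t": time; "qpos": joint angles; "joint_vel": joint speeds; "effort": joint torques, N m; "position": TCP position; "orientation": TCP orientation; "force": force on the tool from outside, world axes, zero at the start; "ft_torque": the same for the moment, N m; "opening": finger opening in mm; "finger_force": force on a finger pad.
Only numpy, scipy, OpenCV 4.12 (cv2) and the standard library are available. Lean on these libraries where they do the work, as an engineer would, in place of code of your own. Each camera call takes 0.05 s, during which the arm holds its last target. There are 200 camera calls.

## Working session

There is one attempt and no reset: what is moved stays moved. The work goes in short steps, Python scripts to look and compute and a shell command to move; the robot and the scene stay as the last step left them, time stands still between calls to the robot, and variables do not carry over. Pictures are saved under pics/ and viewed, at most 13 in all, crops included, and the job is handed in when it is done.

```bash
mkdir -p pics; ls
cat > h.py <<'E'
import numpy as np, cv2
from rig import telemetry, optics, ctrl
def grab(n,name):
    im,d=optics.read_camera(n); cv2.imwrite('pics/%s.png'%name,im[:,:,::-1]); np.savez('pics/%s.npz'%name,im=im,d=d); return im,d
def ray(n,uv):
    c=optics.calibration(n);K=np.array(c['K']);P=np.array(c['pose'])
    p=cv2.undistortPoints(np.array(uv,float).reshape(-1,1,2),K,np.array(c['dist_coeffs'],float)).reshape(-1,2)
    v=np.c_[p[:,0],-p[:,1],-np.ones(len(p))]
    return P[:3,3], v@P[:3,:3].T
def on_z(n,uv,z):
    o,v=ray(n,uv); return o+v*((z-o[2])/v[:,2])[:,None]
def depth_pts(n,uv,d):
    o,v=ray(n,uv); uv=np.array(uv).astype(int).reshape(-1,2); return o+v*d[uv[:,1],uv[:,0]][:,None]
E
python3 - <<'E'
from h import *
for n in('scene','top'):
    grab(n,n+'0'); c=optics.calibration(n); print(n,np.round(c['pose'],3).tolist(),np.round(c['K'],1).tolist(),c['dist_coeffs'])
s=telemetry.read_state();print(s['t'],s['position'],s['orientation'],s['opening'])
a=cv2.imread('pics/scene0.png');b=cv2.imread('pics/top0.png')
E
```

```text
pics
scene [[0.773, -0.414, 0.481, 1080.547], [0.635, 0.504, -0.586, -526.302], [0.001, 0.758, 0.652, 773.536], [0.0, 0.0, 0.0, 1.0]] [[472.6, 0.0, 252.5], [0.0, 472.6, 187.4], [0.0, 0.0, 1.0]] [-0.00424331  0.          0.          0.          0.        ]
top [[-0.005, 0.979, -0.204, 341.095], [-1.0, -0.006, -0.005, 57.66], [-0.006, 0.204, 0.979, 1282.514], [0.0, 0.0, 0.0, 1.0]] [[486.3, 0.0, 252.7], [0.0, 486.3, 185.1], [0.0, 0.0, 1.0]] [-0.13708002  0.          0.          0.          0.        ]
0.1 [ 267.48730345 -564.16283205  195.5556142 ] [-3.06332951e+00 -6.89702354e-01  7.46750870e-04] 85.26887298849536
```

View pics/scene0.png

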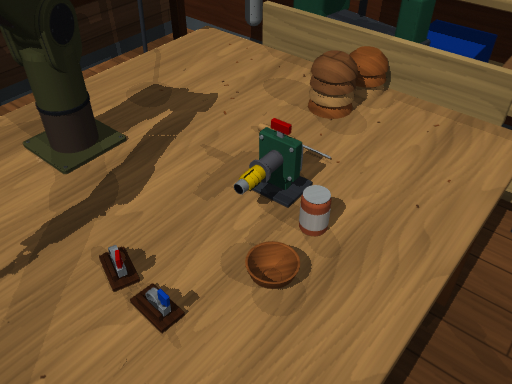

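View pics/top0.png

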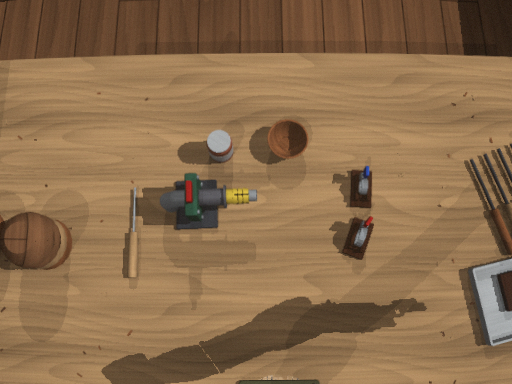

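The red-keyed clamp stands at top (362,235), key at (369,219); the blue one is at (363,185). The stub points right (−y) at top (240,196), with the gate handle at (189,190). Next I measure these.

```bash
cat >> h.py <<'E'
def mask(im,col):
    h=cv2.cvtColor(im,cv2.COLOR_RGB2HSV);H,S,V=[h[:,:,i].astype(int) for i in range(3)]
    if col=='red': m=((H<6)|(H>173))&(S>190)&(V>90)
    if col=='yellow': m=(H>20)&(H<34)&(S>190)&(V>120)
    return m.astype(np.uint8)
def blobs(m,amin=8):
    n,l,s,c=cv2.connectedComponentsWithStats(m)
    return [(s[i,4],np.round(c[i],1),l==i) for i in range(1,n) if s[i,4]>=amin]
def tri(uvs,uvt):
    o1,v1=ray('scene',[uvs]);o2,v2=ray('top',[uvt]);v1=v1[0];v2=v2[0]
    A=np.c_[v1,-v2];t=np.linalg.lstsq(A,o2-o1,rcond=None)[0]
    a=o1+v1*t[0];b=o2+v2*t[1];return (a+b)/2,np.linalg.norm(a-b)
E
python3 - <<'E'
from h import *
for n in('scene','top'):
    z=np.load('pics/%s0.npz'%n);im,d=z['im'],z['d']
    for col in('red','yellow'):
        for a,c,m in blobs(mask(im,col)):
            v,u=np.nonzero(m);p=depth_pts(n,np.c_[u,v],d)
            print(n,col,a,c,'depth med',np.round(np.median(p,0)),'top',np.round(np.percentile(p,95,axis=0)),'lo',np.round(np.percentile(p,5,axis=0)), cv2.minAreaRect(np.c_[u,v].astype(np.float32)))
    # dark stands
    hs=cv2.cvtColor(im,cv2.COLOR_RGB2HSV)
    big=cv2.resize(im[215:320,90:200] if n=='scene' else im[160:270,330:390],None,fx=5,fy=5,interpolation=cv2.INTER_CUBIC)
    cv2.imwrite('pics/crop_%s.png'%n,big[:,:,::-1])
a=cv2.imread('pics/crop_scene.png');b=cv2.imread('pics/crop_top.png')
h=max(a.shape[0],b.shape[0]);p=[cv2.copyMakeBorder(x,0,h-x.shape[0],0,0,0) for x in(a[:, :480],b)]
cv2.imwrite('pics/crops.png',np.hstack(p))
E
```

```text
scene red 209 [279.9 125.7] depth med [560. 206. 186.] top [581. 215. 193.] lo [538. 203. 173.] ((279.9827880859375, 125.7931137084961), (20.98357391357422, 10.770329475402832), 21.801406860351562)
scene red 73 [117.3 258.3] depth med [ 505. -231.   85.] top [ 510. -220.   88.] lo [ 491. -235.   66.] ((117.15841674804688, 258.5841369628906), (17.31364631652832, 4.3781633377075195), 84.2894058227539)
scene yellow 268 [253.  174.5] depth med [571.  99. 115.] top [580. 128. 121.] lo [551.  76. 106.] ((252.25003051757812, 174.75001525878906), (15.55634880065918, 23.33452033996582), 45.0)
top red 123 [188.5 191.1] depth med [555. 210. 191.] top [577. 216. 195.] lo [534. 205. 184.] ((188.5, 191.0), (20.0, 5.0), 90.0)
top red 29 [368.6 220.9] depth med [ 497. -225.   86.] top [ 504. -218.   90.] lo [ 489. -232.   82.] ((368.576904296875, 220.88458251953125), (3.0508511066436768, 8.59785270690918), 33.6900634765625)
```

View pics/crops.png

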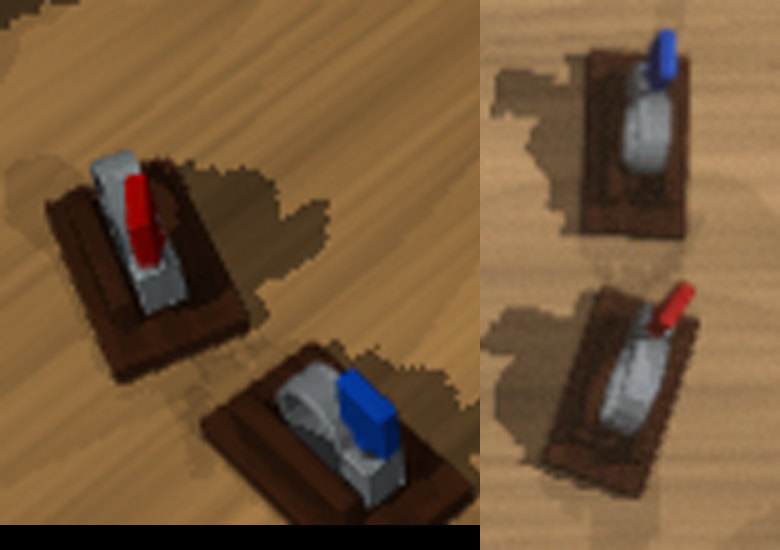

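The crops show the red key's bright top face in the scene view, about crop (136,177) to (150,238), and the stand tilted about −0.33 rad in the top view. Now I work out the poses.

Run:
```python
from h import *
z=np.load('pics/scene0.npz');im,d=z['im'],z['d']
f=lambda c:np.array(c)/5+[90,215]-0.4
p=on_z('scene',[f((136,177)),f((150,238))],88.5);v=p[1]-p[0];print('key top ends scene',p.round(1),np.hypot(*v[:2]),np.arctan2(v[1],v[0]))
for a,c,m in blobs(mask(im,'red')):
    v,u=np.nonzero(m);V=im[v,u,0];print(a,np.percentile(V,[5,25,50,75,95]))
    if a<100:
        k=V>np.median(V)*0+150
        q=on_z('scene',np.c_[u,v][k],88.5)[:,:2];print('n',k.sum(),'bright',q.mean(0),q.min(0),q.max(0))
        e=np.linalg.svd(q-q.mean(0))[2][0];print('ang',np.arctan(e[1]/e[0]))
        print('end face bottom (z60.5) px',np.c_[u,v][v.argmax()])
t=np.load('pics/top0.npz');it,dt=t['im'],t['d']
g=lambda c:np.array(c)/5+[330-96,160]-0.4
# stand corners: long left edge, right edge (crop)
for A,B in(((605,290),(545,462)),((698,322),(640,497))):
    p=on_z('top',[g(A),g(B)],25);w=p[0]-p[1];print('stand edge',p.round(),np.arctan2(w[1],w[0]),np.hypot(*w[:2]))
# key top points in top view
for a,c,m in blobs(mask(it,'red')):
    v,u=np.nonzero(m)
    if a<100:
        print('key top view rays z=88.5',on_z('top',np.c_[u,v],88.5)[:,:2].mean(0))
    else: 
        P=depth_pts('top',np.c_[u,v],dt);print('handle z',np.percentile(P[:,2],[10,50,90]));q=on_z('top',np.c_[u,v],191)[:,:2];print('handle',q.mean(0),q.min(0),q.max(0))
        r=cv2.minAreaRect(q.astype(np.float32));print(r)
# stub in top view: hsv print
h=cv2.cvtColor(it,cv2.COLOR_RGB2HSV)
P=depth_pts('top',np.stack(np.meshgrid(np.arange(512),np.arange(384)),-1).reshape(-1,2),dt)
k=(P[:,2]>112)&(P[:,2]<130)&(P[:,1]>55)&(P[:,1]<125)&(P[:,0]>500)&(P[:,0]<620)
q=P[k];
for y in range(60,125,8):
    s=q[abs(q[:,1]-y)<4]
    if len(s): print('stub y',y,len(s),s[:,0].min().round(1),s[:,0].max().round(1),s[:,0].mean().round(1),'z',s[:,2].max().round(1))
print(h[185:208:3,200:262:6].tolist().__len__())
for r in (189,196,202): print(r,[tuple(h[r,c]) for c in range(212,262,4)])
```

```text
key top ends scene [[ 491.5 -219.6   88.5]
 [ 519.9 -235.6   88.5]] 32.64434871147033 -0.5113726887935176
209 [102. 105. 109. 143. 157.]
73 [ 93.6  99.  138.  148.  153.4]
n 11 bright [ 499.65515048 -228.64734973] [ 491.76930225 -234.92698019] [ 508.43110665 -219.3774264 ]
ang -0.6571250546663466
end face bottom (z60.5) px [118 267]
stand edge [[ 514. -203.   25.]
 [ 425. -168.   25.]] -0.37402041210460935 96.01980155142672
stand edge [[ 497. -251.   25.]
 [ 406. -217.   25.]] -0.3659393565663811 97.1169443135178
handle z [186.24762592 190.96712544 193.68392072]
handle [555.03071742 210.28166815] [531.85649859 203.99856478] [578.68323231 216.54188416]
((555.27099609375, 210.22430419921875), (47.09822463989258, 11.573803901672363), 1.294913411140442)
key top view rays z=88.5 [ 496.63890052 -224.59554992]
stub y 60 18 549.6 569.3 559.0 z 118.8
stub y 68 15 552.1 567.0 560.1 z 117.4
stub y 76 33 544.8 571.7 558.8 z 122.1
stub y 84 33 546.4 574.2 559.5 z 124.8
stub y 92 30 546.7 572.3 559.4 z 121.2
stub y 100 36 542.5 574.9 558.9 z 125.6
stub y 108 43 544.7 574.8 558.9 z 123.4
stub y 116
[... 1154 characters left out ...]
np.uint8(142)), (np.uint8(130), np.uint8(7), np.uint8(111)), (np.uint8(16), np.uint8(113), np.uint8(182))]
202 [(np.uint8(150), np.uint8(11), np.uint8(68)), (np.uint8(162), np.uint8(18), np.uint8(69)), (np.uint8(0), np.uint8(12), np.uint8(62)), (np.uint8(0), np.uint8(7), np.uint8(75)), (np.uint8(24), np.uint8(177), np.uint8(128)), (np.uint8(23), np.uint8(176), np.uint8(132)), (np.uint8(24), np.uint8(172), np.uint8(142)), (np.uint8(24), np.uint8(179), np.uint8(138)), (np.uint8(23), np.uint8(181), np.uint8(127)), (np.uint8(23), np.uint8(156), np.uint8(118)), (np.uint8(17), np.uint8(115), np.uint8(184)), (np.uint8(17), np.uint8(109), np.uint8(187)), (np.uint8(17), np.uint8(110), np.uint8(186))]
```

Estimates: key at about (501,−227), key yaw about −0.55, band yaw about −0.37; stub_home at about (557,120), port yaw about 0.02. I'll use the half-turn grasp so the last joint can make the whole screw turn in one go.

```bash
python3 -m pendant '1.67 2.41 -0.2 0.1536 4.5;1.67 2.41 -0.2 0.1536 4.5;1.67 2.41 -0.2 0.1536 4.5;1.67 2.41 -0.2 0.1536 4.5;1.67 2.41 -0.2 0.1536 4.5;1.67 2.41 -0.2 0.1536 4.5;1.67 2.41 -0.2 0.1536 4.5;1.67 2.41 -0.2 0.1536 4.5;1.67 2.41 -0.2 0.1536 4.5;1.67 2.41 -0.2 0.1536 4.5;1.67 2.41 -0.2 0.1536 4.5;1.67 2.41 -0.2 0.1536 4.5;1.67 2.41 -0.2 0.1536 4.5;1.67 2.41 -0.2 0.1536 4.5;0 0 0 0 4.5;0 0 0 0 4.5' 80
cat >> h.py <<'E'
def st():
    from scipy.spatial.transform import Rotation as R
    s=telemetry.read_state();M=R.from_rotvec(s['orientation']).as_matrix()
    print('t',round(s['t'],2),'p',np.round(s['position'],1),'yaw',round(np.arctan2(M[1,0],M[0,0]),3),'tilt',np.round(M[:2,2],3),'q7',np.round(s['qpos'],2),'F',np.round(s['force'],1),'T',np.round(s['ft_torque'],2),'open',round(s['opening'],1),'ff',np.round(s['finger_force'],1));return s
E
python3 - <<'E'
from h import *
st()
im,d=grab('scene','s1');it,dt=grab('top','t1')
a=cv2.resize(im[150:300,50:200],(600,600),interpolation=cv2.INTER_CUBIC)
cv2.imwrite('pics/s1c.png',a[:,:,::-1])
E
```

```text
t: 2.1
position: [500.7, -228.3, 167.9]
orientation: [-0.854, -3.022, 0.002]
force: [-0.8, -0.3, 0.7]
opening: 45.0
finger_force: 0.0
t 2.1 p [ 500.7 -228.3  167.9] yaw 2.591 tilt [-0.002 -0.001] q7 [ 0.78  0.72 -0.75  1.81  0.63  0.87  0.75] F [-0.8 -0.3  0.7] T [ 0.01 -0.03 -0.01] open 45.0 ff 0.0
```

View pics/s1c.png

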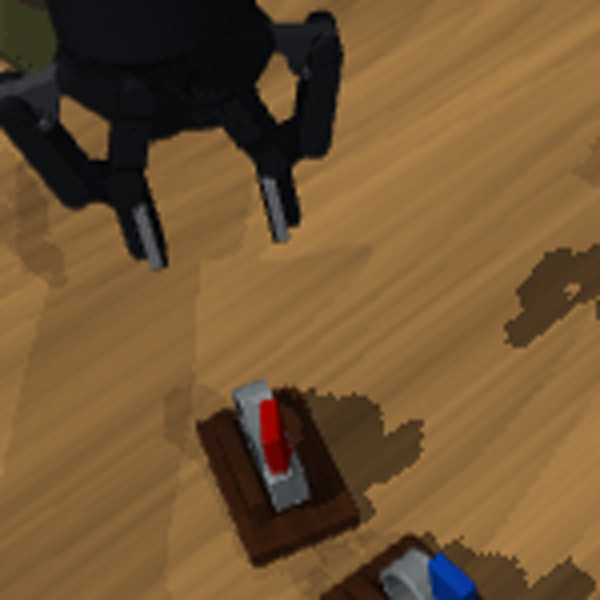

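The open gripper hangs above the stand with its tips at crop (152,268) and (282,240). The key's top runs from crop (267,402) to (280,450). I check for camera bias with the tips.

Run:
```python
from h import *
f=lambda c:np.array(c)/4+[50,150]-0.4
p=on_z('scene',[f((152,268)),f((282,240))],172);print(p,p.mean(0));w=p[1]-p[0];print(np.arctan2(w[1],w[0]),np.hypot(*w[:2]))
# key end face toward camera: corners top 
p=on_z('scene',[f((260,402)),f((276,400)),f((270,440)),f((288,438))],88.5);print(p,p.mean(0))
p=on_z('scene',[f((272,474)),f((289,470))],60.5);print(p)
z=np.load('pics/scene0.npz');im,d=z['im'],z['d'];m=mask(im,'red')
a,c,mm=[b for b in blobs(m) if b[0]<100][0]
v,u=np.nonzero(mm)
for r in range(v.min(),v.max()+1): print(r,u[v==r],im[r,u[v==r],0])
```

```text
[[ 457.39140942 -239.50886862  172.        ]
 [ 488.3164048  -190.08791716  172.        ]] [ 472.85390711 -214.79839289  172.        ]
1.0116602665627992 58.29910618853385
[[ 488.40521435 -222.47645315   88.5       ]
 [ 493.32978644 -216.76720587   88.5       ]
 [ 511.22026546 -234.54364394   88.5       ]
 [ 516.80030327 -228.35993258   88.5       ]] [ 502.43889238 -225.53680888   88.5       ]
[[ 505.82425319 -235.5734077    60.5       ]
 [ 510.19038258 -228.77660302   60.5       ]]
250 [116 117 118] [150 161 150]
251 [115 116 117 118] [149 149 146 145]
252 [115 116 117 118] [163 150 148 146]
253 [115 116 117 118] [160 150 147 149]
254 [115 116 117 118] [154 151 148 147]
255 [115 116 117 118 119] [151 151 147 148  94]
256 [115 116 117 118 119] [138 151 146 148  98]
257 [115 116 117 118 119] [135 152 147 143 102]
258 [115 116 117 118 119] [129 153 147 144 110]
259 [115 116 117 118 119] [123 151 147 143 120]
260 [116 117 118] [146 124 104]
261 [116 117 118 119] [102  99  96  94]
262 [116 117 118 119] [111  99  97  96]
263 [116 117 118 119] [108 100  96  94]
264 [117 118 119] [100  97  94]
265 [117 118 119 120] [103  97  93  93]
266 [117 118 119 120] [110  98  95  93]
267 [118 119 120] [100  97  91]
```

Run:
```python
from h import *
z=np.load('pics/s1.npz');im,d=z['im'],z['d']
f=lambda c:np.array(c)/4+[50,150]-0.4
for c in((148,235),(152,255),(154,262),(272,205),(278,225),(281,234)): print(c,depth_pts('scene',[f(c)],d).round(1))
c=optics.calibration('scene');P=np.linalg.inv(np.array(c['pose']));K=np.array(c['K'])
for X in((500.7,-228.3,168),(500.7,-228.3,174)):
    x=P@np.r_[X,1];x=x[:3]*[1,-1,-1];uv=(K@x/x[2])[:2];print(uv,(uv-[50,150])*4)
u=d[265:340,100:240]; pts=depth_pts('scene',np.stack(np.meshgrid(np.arange(150,250),np.arange(320,380)),-1).reshape(-1,2),d);print('bench z',np.median(pts[:,2]))
```

```text
(148, 235) [[ 498.5 -255.8  229. ]]
(152, 255) [[ 497.4 -256.2  217. ]]
(154, 262) [[ 499.  -257.   214.5]]
(272, 205) [[ 527.4 -212.8  232.5]]
(278, 225) [[ 526.5 -211.9  219.7]]
(281, 234) [[ 526.2 -211.4  213.9]]
[107.86073454 225.55674872] [231.44293814 302.22699489]
[107.1929098  223.18843841] [228.77163919 292.75375363]
bench z 0.3545522286905225
```

```bash
python3 -m pendant '0 0 -2.2 0 3;0 0 -2.2 0 3;0 0 -2.2 0 3;0 0 0 0 3;0 0 0 0 3'
python3 - <<'E'
from h import *
st()
im,d=grab('scene','s2')
a=cv2.resize(im[180:300,60:180],(600,600),interpolation=cv2.INTER_CUBIC)
cv2.imwrite('pics/s2c.png',a[:,:,::-1])
E
```

```text
t: 2.82
position: [501.9, -227.9, 103.1]
orientation: [0.852, 3.023, -0.0]
force: [-0.5, 0.5, 0.1]
opening: 29.8
finger_force: 0.0
t 2.83 p [ 501.9 -227.9  103.1] yaw 2.592 tilt [ 0.001 -0.   ] q7 [ 0.73  0.8  -0.67  1.86  0.73  0.74  0.67] F [-0.5  0.5  0.1] T [ 0.01 -0.08 -0.01] open 29.8 ff 0.0
```

View pics/s2c.png

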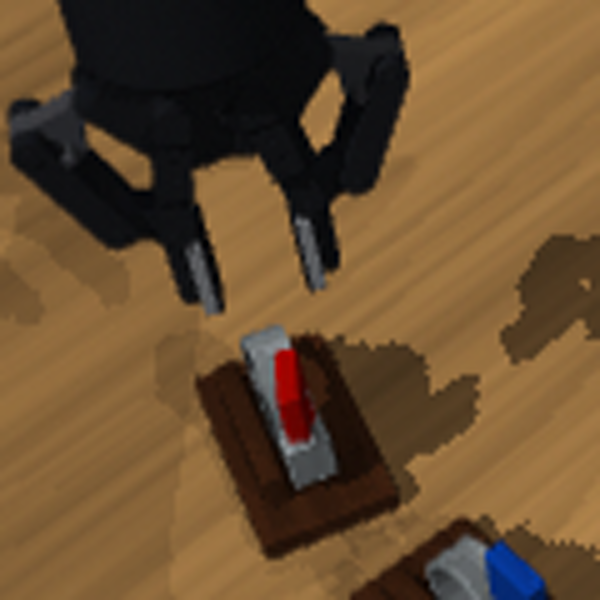

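Tips at crop (213,312) and (318,288), clearly still above the key top (287,352). Check the offset with depth again.

Run:
```python
from h import *
z=np.load('pics/s2.npz');im,d=z['im'],z['d']
f=lambda c:np.array(c)/5+[60,180]-0.4
for c in((205,285),(211,305),(310,255),(317,281),(290,370),(300,425)): print(c,depth_pts('scene',[f(c)],d).round(1))
c=optics.calibration('scene');P=np.linalg.inv(np.array(c['pose']));K=np.array(c['K'])
for X in((501.9,-227.9,103),(501.9,-227.9,123),(501.9,-227.9,143),(510,-233,143)):
    x=P@np.r_[X,1];x=x[:3]*[1,-1,-1];uv=(K@x/x[2])[:2];print(X,(uv-[60,180])*5+2)
s=telemetry.read_state();print(s['qpos'])
```

```text
(205, 285) [[ 503.7 -249.1  158.3]]
(211, 305) [[ 503.9 -249.2  148. ]]
(310, 255) [[ 522.2 -216.6  159.7]]
(317, 281) [[ 525.2 -218.1  149.5]]
(290, 370) [[ 496.6 -222.7   84.5]]
(300, 425) [[ 511.7 -232.7   72.7]]
(501.9, -227.9, 103) [278.46699548 352.3010796 ]
(501.9, -227.9, 123) [268.30704044 316.13283859]
(501.9, -227.9, 143) [257.8403255  278.87256853]
(510, -233, 143) [260.50716022 297.13147837]
[ 0.73139853  0.80229923 -0.67215658  1.86245375  0.72789816  0.73844826
  0.66585371]
```

```bash
python3 -m pendant '0 0.1 -1.2 0 3;0 0 -1.2 0 3;0 0 -1.2 0 3;0 0 0 0 3;0 0 0 0 3'
python3 - <<'E'
from h import *
st()
im,d=grab('scene','s3')
f=lambda c:np.array(c)
m=(im.max(2)<60)
a=cv2.resize(im[180:300,60:180],(600,600),interpolation=cv2.INTER_CUBIC)
cv2.imwrite('pics/s3c.png',a[:,:,::-1])
E
```

```text
t: 3.5
position: [501.8, -226.2, 66.3]
orientation: [0.85, 3.024, 0.0]
force: [1.1, 1.3, 1.0]
opening: 30.2
finger_force: 0.0
t 3.5 p [ 501.8 -226.2   66.3] yaw 2.593 tilt [0. 0.] q7 [ 0.7   0.85 -0.62  1.89  0.79  0.67  0.61] F [1.1 1.3 1. ] T [-0.03  0.01  0.04] open 30.2 ff 0.0
```

View pics/s3c.png

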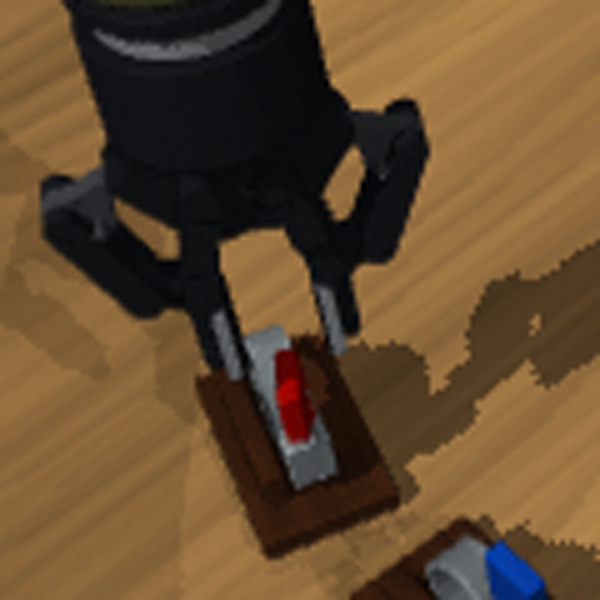

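Tips at crop (238,375) and (338,350), still behind and above the key (290,352), so they sit about 40 mm higher than the telemetry suggests. I measure that from the depth.

Run:
```python
from h import *
for n,(cx,z0) in {'s1':(0,168),'s2':(0,103),'s3':(0,66)}.items():
    z=np.load('pics/%s.npz'%n);im,d=z['im'],z['d']
    u,v=np.meshgrid(np.arange(40,180),np.arange(150,290));u=u.ravel();v=v.ravel()
    P=depth_pts('scene',np.c_[u,v],d);C=im[v,u].astype(int)
    k=(C.max(1)<110)&(C.max(1)-C.min(1)<25)&(abs(P[:,0]-501)<60)&(abs(P[:,1]+227)<60)&(P[:,2]>z0-5)
    Q=P[k];o=np.argsort(Q[:,2])[:14];print(n,z0,Q[o].round(0).tolist())
```

```text
s1 168 [[495.0, -249.0, 209.0], [496.0, -255.0, 209.0], [524.0, -210.0, 209.0], [499.0, -253.0, 209.0], [526.0, -209.0, 210.0], [497.0, -257.0, 211.0], [522.0, -213.0, 211.0], [499.0, -254.0, 211.0], [497.0, -254.0, 212.0], [498.0, -253.0, 212.0], [525.0, -209.0, 212.0], [491.0, -256.0, 212.0], [523.0, -205.0, 212.0], [495.0, -257.0, 212.0]]
s2 103 [[500.0, -249.0, 142.0], [522.0, -215.0, 142.0], [504.0, -248.0, 143.0], [503.0, -249.0, 143.0], [523.0, -217.0, 144.0], [521.0, -218.0, 144.0], [502.0, -244.0, 144.0], [503.0, -247.0, 145.0], [523.0, -215.0, 145.0], [522.0, -216.0, 145.0], [519.0, -219.0, 146.0], [503.0, -249.0, 146.0], [506.0, -246.0, 146.0], [496.0, -252.0, 146.0]]
s3 66 [[476.0, -225.0, 62.0], [453.0, -207.0, 62.0], [453.0, -212.0, 63.0], [456.0, -202.0, 63.0], [464.0, -220.0, 64.0], [456.0, -207.0, 64.0], [458.0, -218.0, 64.0], [470.0, -223.0, 64.0], [469.0, -214.0, 65.0], [500.0, -241.0, 104.0], [522.0, -213.0, 105.0], [504.0, -244.0, 105.0], [519.0, -216.0, 105.0], [502.0, -247.0, 105.0]]
```

Fingertips appear 39–41 mm behind the stated TCP. A gentle close here tells whether the physical pads are where the picture says.

```bash
python3 -m pendant '0 0 0 0 0;0 0 0 0 0;0 0 0 0 0;0 0 0 0 0' 20
python3 - <<'E'
from h import *
st()
im,d=grab('scene','s4')
u,v=np.meshgrid(np.arange(40,180),np.arange(150,290));u=u.ravel();v=v.ravel()
P=depth_pts('scene',np.c_[u,v],d);C=im[v,u].astype(int)
k=(C.max(1)<110)&(C.max(1)-C.min(1)<25)&(abs(P[:,0]-505)<25)&(abs(P[:,1]+230)<25)&(P[:,2]>80)
Q=P[k];o=np.argsort(Q[:,2])[:14];print(Q[o].round(0).tolist())
a=cv2.resize(im[180:300,60:180],(600,600),interpolation=cv2.INTER_CUBIC)
cv2.imwrite('pics/s4c.png',a[:,:,::-1])
E
```

```text
t: 4.05
position: [501.6, -226.4, 66.4]
orientation: [0.851, 3.024, -0.0]
force: [-0.1, -1.1, 0.9]
opening: 0.1
finger_force: 0.0
t 4.05 p [ 501.6 -226.4   66.4] yaw 2.593 tilt [ 0. -0.] q7 [ 0.7   0.85 -0.62  1.89  0.79  0.67  0.61] F [-0.1 -1.1  0.9] T [-0.02  0.01 -0.01] open 0.1 ff 0.0
[[508.0, -235.0, 106.0], [511.0, -233.0, 106.0], [510.0, -234.0, 106.0], [516.0, -227.0, 107.0], [513.0, -220.0, 108.0], [515.0, -229.0, 108.0], [514.0, -230.0, 108.0], [512.0, -231.0, 108.0], [510.0, -234.0, 108.0], [502.0, -237.0, 109.0], [512.0, -233.0, 109.0], [511.0, -230.0, 109.0], [514.0, -228.0, 109.0], [514.0, -218.0, 109.0]]
```

The pads close at z≈105 with TCP reading 66, so the real fingertips are 38–39 mm above the reported TCP. I'll use that offset from now on: reopen, then descend to a reading of about 28.

```bash
python3 -m pendant '0 0 0 0 3;0 0 0 0 3;0 0 0 0 3;0.05 0.05 -1 0 3;0 0 -1 0 3;0 0 -1 0 3;0 0 -0.8 0 3;0 0 0 0 3'
python3 - <<'E'
from h import *
st()
E
python3 -m pendant '0 0 0 0 0;0 0 0 0 0;0 0 0 0 0;0 0 0 0 0' 60
python3 - <<'E'
from h import *
st()
E
```

```text
t: 5.1
position: [501.6, -225.6, 27.5]
orientation: [-0.85, -3.023, -0.0]
force: [-0.0, -0.2, 0.7]
opening: 30.0
finger_force: 0.0
t 5.1 p [ 501.6 -225.6   27.5] yaw 2.594 tilt [-0.001  0.   ] q7 [ 0.67  0.91 -0.56  1.9   0.86  0.59  0.55] F [-0.  -0.2  0.7] T [ 0.04 -0.01 -0.  ] open 30.0 ff 0.0
t: 5.6
position: [501.8, -226.8, 28.6]
orientation: [-0.852, -3.024, 0.002]
force: [-1.5, -3.2, 2.6]
opening: 7.6
finger_force: 60.8
t 5.6 p [ 501.8 -226.8   28.6] yaw 2.593 tilt [-0.    -0.001] q7 [ 0.67  0.91 -0.56  1.9   0.86  0.59  0.55] F [-1.5 -3.2  2.6] T [-0.76  0.43  0.  ] open 7.6 ff 60.8
```

Key gripped (opening 7.6, 60 N). Lift straight up and look.

```bash
python3 -m pendant '0 0 0.5 0 0;0 0 1 0 0;0 0 1.2 0 0;0 0 1.2 0 0;0 0 1.2 0 0;0 0 1.2 0 0;0 0 1 0 0;0 0 0 0 0;0 0 0 0 0' 80
python3 - <<'E'
from h import *
st()
im,d=grab('scene','s5');it,dt=grab('top','t5')
a=cv2.resize(im[170:290,60:180],(600,600),interpolation=cv2.INTER_CUBIC)
cv2.imwrite('pics/s5c.png',a[:,:,::-1])
E
```

```text
t: 6.72
position: [501.8, -225.9, 101.1]
orientation: [-0.851, -3.024, 0.0]
force: [0.6, 1.3, -0.7]
opening: 7.2
finger_force: 81.9
t 6.72 p [ 501.8 -225.9  101.1] yaw 2.593 tilt [-0.001  0.   ] q7 [ 0.73  0.81 -0.67  1.86  0.73  0.74  0.66] F [ 0.6  1.3 -0.7] T [ 0.03 -0.03 -0.02] open 7.2 ff 81.9
```

View pics/s5c.png

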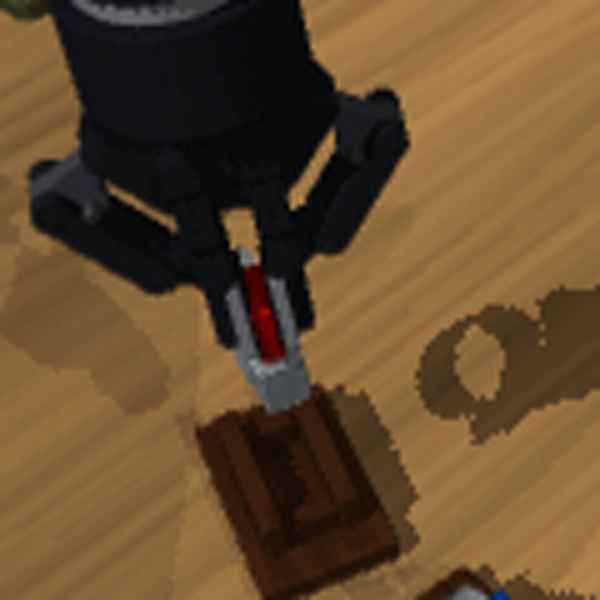

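Lifted clean: key (265,310) between the fingers, housing at (280,385), stand empty. Carry it to in front of the nozzle and turn it by +0.39.

```bash
python3 -m pendant '0.5 1.2 0 0.039 0;0.9 2.4 -0.1 0.039 0;0.9 2.5 -0.1 0.039 0;0.9 2.5 -0.1 0.039 0;0.9 2.5 -0.1 0.039 0;0.9 2.5 -0.1 0.039 0;0.9 2.5 -0.1 0.039 0;0.9 2.5 -0.1 0.039 0;0.9 2.5 -0.1 0.039 0;0.9 2.5 -0.1 0.039 0;0.5 1.2 -0.1 0 0;0 0 0 0 0;0 0 0 0 0'
python3 - <<'E'
from h import *
st()
im,d=grab('scene','s6');it,dt=grab('top','t6')
a=cv2.resize(im[90:230,150:310],(800,700))[:600]
b=cv2.resize(it[150:250,170:300],(520,400),interpolation=cv2.INTER_CUBIC)
a=cv2.resize(im[110:230,180:300],(400,400),interpolation=cv2.INTER_CUBIC)
b=cv2.resize(it[150:250,200:300],(400,400),interpolation=cv2.INTER_CUBIC)
cv2.imwrite('pics/s6c.png',np.hstack([a,b])[:,:,::-1])
E
```

```text
t: 8.45
position: [592.6, 20.6, 91.0]
orientation: [-0.251, -3.131, 0.003]
force: [0.2, 0.4, -2.0]
opening: 7.5
finger_force: 81.7
t 8.45 p [592.6  20.6  91. ] yaw 2.982 tilt [-0.001 -0.002] q7 [ 0.29  0.88 -0.73  1.74  0.77  0.84  0.6 ] F [ 0.2  0.4 -2. ] T [ 0.03 -0.05  0.  ] open 7.5 ff 81.7
```

View pics/s6c.png

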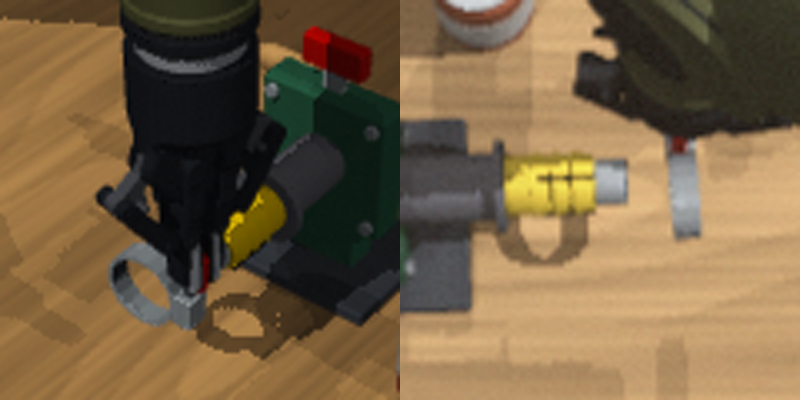

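The band (top-crop (685,190)) stands right of the nozzle (610,182), the ring (145,290) open toward it in the scene crop. Now measure its offset and yaw against the stub.

```bash
cat > m.py <<'E'
from h import *
import sys
def meas(t):
    z=np.load('pics/%s.npz'%t);it,dt=z['im'],z['d']
    u,v=np.meshgrid(np.arange(190,300),np.arange(150,250));u=u.ravel();v=v.ravel()
    P=depth_pts('top',np.c_[u,v],dt);C=it[v,u].astype(int)
    yel=(C[:,0]-C[:,2]>70)&(P[:,2]>85)
    def prof(k,ys,w,name):
        for y in ys:
            s=k&(abs(P[:,1]-y)<w)
            # sub-plane: intersect silhouettes at axis height 100
            if s.sum()>3:
                q=on_z('top',np.c_[u,v][s],100);print(name,y,s.sum(),'x at z100 %.1f..%.1f mid %.1f'%(q[:,0].min(),q[:,0].max(),(q[:,0].min()+q[:,0].max())/2),'zmax',P[s,2].max().round(1))
    prof(yel,range(80,125,10),5,'stub')
    g=(P[:,2]>75)&(P[:,2]<112)&(P[:,1]<66)&(P[:,1]>48)&(P[:,0]>530)&(P[:,0]<585);prof(g,[55,62],4,'nozzle')
    b=(P[:,2]>85)&(P[:,2]<150)&(P[:,1]<45)&(P[:,1]>-5)&(P[:,0]>515)&(P[:,0]<583)&(C.max(1)-C.min(1)<40)&(C.max(1)>85)
    Q=P[b];print('band n',b.sum(),Q.min(0).round(1),Q.max(0).round(1),Q.mean(0).round(1))
    for x in range(525,590,8):
        s=b&(abs(P[:,0]-x)<4)
        if s.sum(): print(' x',x,s.sum(),'y',P[s,1].min().round(1),P[s,1].max().round(1),P[s,1].mean().round(1),'z',P[s,2].mean().round(1))
    A=Q[Q[:,2]>105];
    if len(A)>5:
        f=np.polyfit(A[:,0],A[:,1],1);print('band yaw',np.arctan(f[0]))
if __name__=='__main__': meas(sys.argv[1])
E
python3 m.py t6
python3 - <<'E'
from h import *
z=np.load('pics/s6.npz');im,d=z['im'],z['d']
u,v=np.meshgrid(np.arange(200,270),np.arange(170,220));u=u.ravel();v=v.ravel()
P=depth_pts('scene',np.c_[u,v],d);C=im[v,u].astype(int)
k=(P[:,2]>65)&(P[:,2]<135)&(P[:,1]>0)&(P[:,1]<42)&(P[:,0]<590)&(P[:,0]>515)&(C.max(1)>85)&(C.max(1)-C.min(1)<40)
Q=P[k];print(k.sum(),Q.min(0),Q.max(0))
E=np.c_[u,v][k]; R=Q[(Q[:,0]<575)]
A=np.c_[R,np.ones(len(R))];f=np.linalg.lstsq(R[:,[0,2]]@np.eye(2)*1.0- 0, R[:,1]*0,rcond=None)[0]
c=np.linalg.lstsq(np.c_[R[:,0],R[:,2],np.ones(len(R))],R[:,1],rcond=None)[0];print('plane y=',c)
# circle fit in xz
s=np.linalg.lstsq(np.c_[2*R[:,0],2*R[:,2],np.ones(len(R))],(R[:,[0,2]]**2).sum(1),rcond=None)[0];print('circ',s[:2],np.sqrt(s[2]+s[0]**2+s[1]**2))
E
```

```text
stub 80 59 x at z100 542.0..577.3 mid 559.6 zmax 124.0
stub 90 56 x at z100 542.1..579.8 mid 561.0 zmax 123.4
stub 100 56 x at z100 542.1..577.4 mid 559.8 zmax 122.4
stub 110 62 x at z100 539.7..577.4 mid 558.6 zmax 123.7
stub 120 60 x at z100 542.2..577.5 mid 559.9 zmax 122.9
nozzle 55 14 x at z100 546.9..574.6 mid 560.7 zmax 112.0
nozzle 62 22 x at z100 546.9..574.6 mid 560.8 zmax 112.0
band n 155 [525.2  11.7  85.5] [582.5  31.  136.4] [551.6  19.9 122.2]
 x 525 10 y 11.7 24.0 19.4 z 110.9
 x 533 27 y 11.7 26.5 18.6 z 117.8
 x 541 27 y 11.8 26.6 19.2 z 125.4
 x 549 21 y 11.9 26.5 19.2 z 127.9
 x 557 20 y 11.9 26.4 20.1 z 128.6
 x 565 20 y 14.0 28.5 21.2 z 122.6
 x 573 17 y 13.5 28.5 21.5 z 120.6
 x 581 13 y 13.4 31.0 20.9 z 116.5
band yaw 0.062093317481879275
241 [527.86874087   8.09795633  75.89868035] [589.74109512  26.89235303 132.02053957]
plane y= [ 0.02913994 -0.01375679  2.70290086]
circ [554.5434273  102.91321759] 25.13878624664781
```

Run:
```python
from h import *
z=np.load('pics/t6.npz');it,dt=z['im'],z['d']
for c,name in((268,'band'),(270,'band'),(272,'band'),(251,'nozzle'),(254,'nozzle'),(235,'stub'),(240,'stub'),(245,'stub')):
    col=it[150:245,c].astype(int); s=col[:,0]-col[:,2]
    print(name,c,[(150+i,int(s[i]),int(col[i].max())) for i in range(30,64)] if name=='band' and c==270 else '', )
def edge(c,r): return on_z('top',[(c,r)],100)[0].round(1)
print(edge(270,209.5),edge(252,190),edge(252,201.3),edge(240,188.7),edge(240,203))
for c in(240,252): print(c,[(r,it[r,c].tolist()) for r in list(range(184,194))+list(range(198,208))])
z=np.load('pics/s6.npz');im,d=z['im'],z['d']
g=cv2.resize(im[175:215,205:250],None,fx=8,fy=8,interpolation=cv2.INTER_CUBIC)
h=cv2.cvtColor(g,cv2.COLOR_RGB2HSV);ring=(h[:,:,1]<70).astype(np.uint8)
cs,hi=cv2.findContours(ring,cv2.RETR_CCOMP,cv2.CHAIN_APPROX_NONE)
for i,c in enumerate(cs):
    if hi[0,i,3]>=0 and cv2.contourArea(c)>3000:
        e=cv2.fitEllipse(c);ctr=np.array(e[0])/8+[205,175]-.44;print('hole',e,ctr)
        o,v=ray('scene',[ctr]);v=v[0]
        for y in(12,20): print('at y',y,(o+v*((y-o[1])/v[1])).round(1))
r=[b for b in blobs(mask(im,'red'),5)];print([(a,c) for a,c,m in r])
```

```text
band 268 
band 270 [(180, 10, 38), (181, 10, 39), (182, 15, 41), (183, 12, 42), (184, 41, 72), (185, 65, 92), (186, 62, 88), (187, 63, 89), (188, 27, 100), (189, -4, 120), (190, -6, 136), (191, -4, 149), (192, -6, 155), (193, -6, 157), (194, -7, 165), (195, -7, 170), (196, -6, 174), (197, -9, 176), (198, -7, 182), (199, -6, 187), (200, -8, 194), (201, -6, 187), (202, -6, 167), (203, -4, 155), (204, -7, 159), (205, -6, 147), (206, -3, 135), (207, -1, 119), (208, 1, 98), (209, 33, 129), (210, 75, 176), (211, 87, 206), (212, 89, 209), (213, 89, 208)]
band 272 
nozzle 251 
nozzle 254 
stub 235 
stub 240 
stub 245 
[525.5  21.1 100. ] [574.6  65.1 100. ] [546.2  65.2 100. ] [578.1  94.9 100. ] [542.1  94.9 100. ]
240 [(184, [198, 161, 115]), (185, [200, 164, 113]), (186, [196, 158, 111]), (187, [198, 159, 113]), (188, [177, 145, 87]), (189, [148, 125, 49]), (190, [198, 170, 62]), (191, [238, 217, 82]), (192, [245, 228, 89]), (193, [226, 198, 75]), (198, [231, 207, 75]), (199, [226, 197, 75]), (200, [211, 182, 65]), (201, [197, 170, 63]), (202, [172, 147, 52]), (203, [136, 113, 50]), (204, [139, 110, 74]), (205, [162, 129, 91]), (206, [164, 131, 91]), (207, [162, 128, 89])]
252 [(184, [199, 162, 116]), (185, [198, 159, 113]), (186, [196, 159, 113]), (187, [199, 160, 114]), (188, [202, 164, 115]), (189, [173, 144, 110]), (190, [119, 113, 109]), (191, [145, 147, 151]), (192, [181, 186, 189]), (193, [181, 187, 189]), (198, [144, 146, 149]), (199, [131, 133, 134]), (200, [122, 117, 113]), (201, [181, 148, 113]), (202, [226, 183, 131]), (203, [225, 186, 134]), (204, [217, 177, 127]), (205, [218, 178, 128]), (206, [218, 178, 128]), (207, [213, 175, 124])]
hole ((155.5221710205078, 161.44773864746094), (54.08283233642578, 148.05218505859375), 137.52980041503906) [224.00027138 194.74096733]
at y 12 [561.6  12.  111.5]
at y 20 [553.9  20.  101.6]
[(np.int32(81), array([274.4, 123.6]))]
```

The camera says the band centre is at x≈554, against a stub axis at x≈561 near the nozzle and drifting about −0.03 per mm of y. Correct by +7.5 mm and advance onto the nozzle.

```bash
python3 -m pendant '0.4 0 -0.05 0 0;0.35 0 -0.05 -0.015 0;0 0 0 0 0;-0.03 0.8 0 0 0;-0.03 0.8 0 0 0;-0.03 0.8 0 0 0;-0.03 0.8 0 0 0;-0.03 0.8 0 0 0;0 0 0 0 0;0 0 0 0 0'
python3 - <<'E'
from h import *
st()
im,d=grab('scene','s7');it,dt=grab('top','t7')
a=cv2.resize(im[110:230,180:300],(400,400),interpolation=cv2.INTER_CUBIC)
b=cv2.resize(it[165:225,205:265],(400,400),interpolation=cv2.INTER_CUBIC)
cv2.imwrite('pics/s7c.png',np.hstack([a,b])[:,:,::-1])
for r in (226,): print('shoulder',[(c,it[196,c].tolist()) for c in range(220,231)], on_z('top',[(225.5,196)],120))
E
```

```text
t: 9.8
position: [599.1, 61.7, 90.2]
orientation: [-0.273, -3.13, 0.001]
force: [0.1, -0.1, -1.4]
opening: 7.3
finger_force: 81.8
t 9.8 p [599.1  61.7  90.2] yaw 2.968 tilt [-0.    -0.001] q7 [ 0.21  0.89 -0.73  1.71  0.76  0.85  0.54] F [ 0.1 -0.1 -1.4] T [-0.01 -0.09  0.04] open 7.3 ff 81.8
shoulder [(220, [124, 122, 126]), (221, [89, 87, 91]), (222, [82, 78, 77]), (223, [102, 101, 104]), (224, [119, 115, 120]), (225, [139, 132, 108]), (226, [214, 187, 79]), (227, [237, 218, 85]), (228, [240, 223, 86]), (229, [240, 224, 88]), (230, [240, 222, 88])] [[556.17190924 129.51144309 120.        ]]
```

View pics/s7c.png

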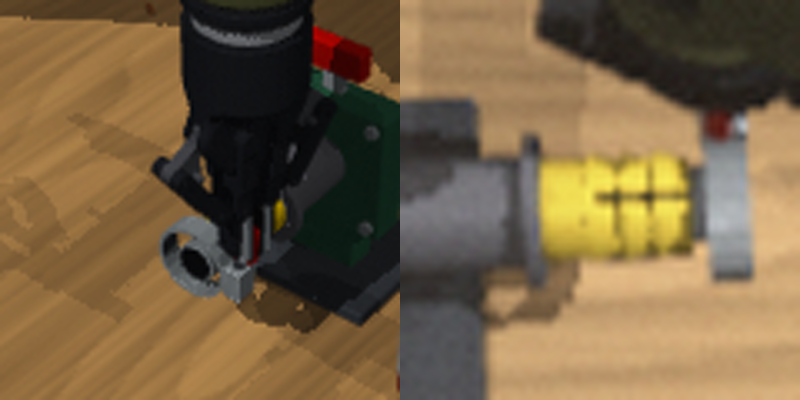

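The band hangs just over the nozzle: bottom edge at top-crop row 279, centre ≈213 against the stub's 208, i.e. about 2 mm low in x. The scene crop shows the nozzle (195,263) inside the ring. Correct slightly and go on in small steps.

```bash
python3 -m pendant '0.2 0 -0.1 0 0;-0.03 0.8 0 0 0;-0.02 0.6 0 0 0;-0.02 0.6 0 0 0;0 0 0 0 0;0 0 0 0 0'
python3 - <<'E'
from h import *
st()
im,d=grab('scene','s8');it,dt=grab('top','t8')
E
python3 -m pendant '-0.03 0.8 0 0 0;-0.03 0.8 0 0 0;0 0 0 0 0;0 0 0 0 0'
python3 - <<'E'
from h import *
st()
im,d=grab('scene','s9');it,dt=grab('top','t9')
for c in (232,235,238,241,244,247,250): print(c,[(r,it[r,c].tolist()) for r in range(200,213,1)])
E
```

```text
t: 10.65
position: [600.4, 81.9, 89.2]
orientation: [-0.272, -3.13, 0.001]
force: [-0.1, -0.3, -1.0]
opening: 7.1
finger_force: 81.8
t 10.65 p [600.4  81.9  89.2] yaw 2.968 tilt [-0. -0.] q7 [ 0.18  0.89 -0.72  1.7   0.76  0.85  0.51] F [-0.1 -0.3 -1. ] T [-0.01 -0.07  0.02] open 7.1 ff 81.8
t: 11.25
position: [599.8, 98.1, 89.3]
orientation: [-0.272, -3.13, 0.0]
force: [-0.3, -0.1, -0.4]
opening: 7.1
finger_force: 81.8
t 11.25 p [599.8  98.1  89.3] yaw 2.968 tilt [-0. -0.] q7 [ 0.15  0.9  -0.72  1.7   0.76  0.85  0.49] F [-0.3 -0.1 -0.4] T [-0.   -0.03  0.02] open 7.1 ff 81.8
232 [(200, [202, 175, 64]), (201, [176, 149, 54]), (202, [134, 112, 45]), (203, [162, 133, 73]), (204, [204, 167, 114]), (205, [220, 182, 129]), (206, [224, 182, 131]), (207, [221, 181, 129]), (208, [217, 179, 127]), (209, [202, 162, 114]), (210, [188, 150, 106]), (211, [186, 148, 105]), (212, [193, 152, 109])]
235 [(200, [122, 101, 35]), (201, [123, 106, 41]), (202, [119, 101, 41]), (203, [139, 112, 57]), (204, [189, 153, 100]), (205, [218, 178, 126]), (206, [225, 186, 134]), (207, [225, 183, 131]), (208, [216
[... 982 characters left out ...]
210, [189, 151, 108]), (211, [191, 154, 109]), (212, [195, 157, 109])]
247 [(200, [207, 178, 67]), (201, [185, 157, 56]), (202, [132, 110, 41]), (203, [160, 129, 90]), (204, [216, 175, 124]), (205, [218, 176, 124]), (206, [223, 183, 132]), (207, [219, 178, 127]), (208, [206, 166, 119]), (209, [195, 157, 113]), (210, [192, 151, 109]), (211, [194, 156, 112]), (212, [196, 158, 111])]
250 [(200, [119, 114, 112]), (201, [179, 148, 113]), (202, [224, 185, 131]), (203, [223, 183, 131]), (204, [220, 179, 130]), (205, [220, 180, 129]), (206, [219, 178, 127]), (207, [212, 172, 121]), (208, [204, 166, 117]), (209, [195, 158, 111]), (210, [190, 151, 105]), (211, [194, 157, 112]), (212, [200, 162, 114])]
```

No contact forces, with the band over the stub. Its lower edge still sits about 2 mm low in x, so add that and go on to the shoulder.

```bash
python3 -m pendant '0.12 0.4 0 0 0;-0.02 0.7 0 0 0;-0.02 0.7 0 0 0;0 0 0 0 0;0 0 0 0 0'
python3 -m pendant '-0.01 0.2 0 0 0;0 0.1 0 0 0;0 0.1 0 0 0;0 0 0 0 0'
python3 - <<'E'
from h import *
st()
im,d=grab('scene','s10');it,dt=grab('top','t10')
for c in range(221,240): print(c,it[200,c].tolist(),it[206,c].tolist())
E
```

```text
t: 11.98
position: [600.6, 116.0, 89.3]
orientation: [-0.272, -3.13, 0.001]
force: [-0.9, 0.0, -2.5]
opening: 7.0
finger_force: 81.8
t: 12.48
position: [600.5, 120.3, 89.3]
orientation: [0.272, 3.13, 0.0]
force: [0.5, 0.3, -2.2]
opening: 7.5
finger_force: 81.8
t 12.47 p [600.5 120.3  89.3] yaw 2.968 tilt [0. 0.] q7 [ 0.11  0.9  -0.72  1.68  0.75  0.86  0.46] F [ 0.5  0.3 -2.2] T [0.02 0.03 0.01] open 7.5 ff 81.8
221 [72, 67, 68] [115, 93, 65]
222 [62, 59, 58] [114, 92, 66]
223 [74, 72, 74] [101, 79, 57]
224 [95, 96, 98] [81, 73, 68]
225 [101, 98, 102] [75, 72, 71]
226 [108, 96, 61] [84, 77, 74]
227 [139, 140, 138] [172, 140, 105]
228 [147, 153, 155] [138, 118, 93]
229 [149, 156, 158] [115, 100, 86]
230 [147, 153, 155] [117, 106, 89]
231 [147, 154, 156] [120, 110, 98]
232 [148, 152, 156] [114, 104, 89]
233 [169, 160, 114] [135, 116, 98]
234 [198, 172, 72] [199, 164, 124]
235 [211, 181, 67] [219, 179, 128]
236 [210, 181, 65] [221, 178, 125]
237 [176, 150, 55] [221, 181, 128]
238 [177, 150, 55] [222, 181, 128]
239 [203, 175, 62] [222, 183, 130]
```

```bash
python3 -m pendant '0 0.1 0 0 0;0 0 0 0 0'; python3 -m pendant '0 0.1 0 0 0;0 0 0 0 0'; python3 -m pendant '0 0.1 0 0 0;0 0 0 0 0'
```

```text
t: 12.82
position: [600.5, 121.0, 89.3]
orientation: [-0.272, -3.13, 0.0]
force: [-0.0, -0.1, -2.1]
opening: 7.4
finger_force: 82.0
t: 13.08
position: [600.6, 121.1, 89.3]
orientation: [-0.273, -3.13, 0.002]
force: [-0.6, -3.6, 0.3]
opening: 7.3
finger_force: 82.0
t: 13.32
position: [600.6, 121.3, 89.2]
orientation: [0.273, 3.13, -0.005]
force: [0.8, -4.4, 1.7]
opening: 7.0
finger_force: 82.3
```

Contact with the shoulder at y≈121. Before turning I check where the screw axis sits relative to the tool axis, using the near end of the key against the pad edges in the stored pictures.

Run:
```python
from h import *
for n,box,c0,yaw,zt in(('s5',(60,180,170,290),(501.8,-225.9),-0.549,140),('s6',(190,270,130,230),(592.6,20.6),-0.16,130),('s7',(190,290,130,230),(599.1,61.7),-0.174,129),('s10',(190,310,110,230),(600.5,120.3),-0.174,128)):
    z=np.load('pics/%s.npz'%n);im,d=z['im'],z['d']
    u,v=np.meshgrid(np.arange(*box[:2]),np.arange(*box[2:]));u=u.ravel();v=v.ravel()
    P=depth_pts('scene',np.c_[u,v],d);C=im[v,u].astype(int)
    e=np.array([np.cos(yaw),np.sin(yaw)]);w=np.array([-e[1],e[0]])
    a=(P[:,:2]-c0)@e;b=(P[:,:2]-c0)@w
    near=(abs(a)<60)&(abs(b)<25)
    red=near&(C[:,0]>80)&(C[:,1]<50)&(P[:,2]>110)
    pad=near&(C.max(1)-C.min(1)<25)&(P[:,2]>zt+3)&(P[:,2]<zt+30)&(C.max(1)>70)
    hs=near&(C.max(1)-C.min(1)<25)&(P[:,2]<zt-14)&(P[:,2]>zt-40)&(C.max(1)>85)
    print(n,'red a',red.sum(),np.percentile(a[red],[5,25,50,75,95]).round(1),'b',np.median(b[red]).round(1),'z',P[red,2].min().round(0),P[red,2].max().round(0))
    if pad.sum(): print('   pad a',pad.sum(),np.percentile(a[pad],[5,25,50,75,95]).round(1),'b',np.percentile(b[pad],[5,50,95]).round(1))
    if hs.sum(): print('   housing a',hs.sum(),np.percentile(a[hs],[50,75,95]).round(1))
```

```text
s5 red a 28 [ 5.7  8.2  9.1 10.3 11.2] b 1.9 z 133.0 160.0
   pad a 55 [ 9.8 11.  11.6 12.2 13. ] b [-7.8 -4.2 11. ]
   housing a 28 [-0.8  0.7  3.2]
s6 red a 2 [8.7 8.9 9.3 9.6 9.8] b 0.0 z 125.0 146.0
   pad a 32 [ 8.8 11.3 12.3 13.  13.6] b [-9.9 -7.1  9.9]
   housing a 71 [-4.4 -0.4  2.5]
s7 red a 3 [ 7.4  7.4  7.5  9.  10.2] b 2.7 z 121.0 148.0
   pad a 29 [10.4 11.1 11.6 12.4 12.8] b [-9.3 -7.3 10.6]
   housing a 80 [-7.2 -2.   1.6]Traceback (most recent call last):
  File "<stdin>", line 12, in <module>
    return _quantile_unchecked(
        a, q, axis, out, overwrite_input, method, keepdims, weights)
    return _ureduce(a,
                    func=_quantile_ureduce_func,
    ...<5 lines>...
                    overwrite_input=overwrite_input,
                    method=method)
    r = func(a, **kwargs)
    result = _quantile(arr,
                       quantiles=q,
    ...<2 lines>...
                       out=out,
                       weights=wgt)
    slices_having_nans = np.isnan(arr[-1, ...])
                                  ~~~^^^^^^^^^
IndexError: index -1 is out of bounds for axis 0 with size 0
```

Camera and robot agree on the pads (near edge at 11.5 mm), but the key's near end is at about 9 mm, so the screw axis is about 4.5 mm behind the tool axis. The turn must therefore go with a small arc. Print the arc to type in.

Run:
```python
import numpy as np
p=-0.174-0.18*np.arange(19);x=.45*np.c_[np.cos(p),np.sin(p)];print(np.diff(x,axis=0).round(2).tolist())
```

```text
[[-0.02, -0.08], [-0.03, -0.07], [-0.05, -0.07], [-0.06, -0.06], [-0.07, -0.04], [-0.07, -0.03], [-0.08, -0.02], [-0.08, -0.0], [-0.08, 0.01], [-0.08, 0.02], [-0.07, 0.04], [-0.06, 0.05], [-0.05, 0.06], [-0.04, 0.07], [-0.03, 0.08], [-0.01, 0.08], [0.0, 0.08], [0.01, 0.08]]
```

```bash
python3 -m pendant '-0.02 -0.08 0 -0.18 0;-0.03 -0.07 0 -0.18 0;-0.05 -0.07 0 -0.18 0;-0.06 -0.06 0 -0.18 0;0 0 0 0 0' 
python3 -c "
from h import *
st()"
```

```text
t: 13.95
position: [598.5, 117.0, 88.9]
orientation: [1.36, 2.83, -0.008]
force: [0.1, -7.3, 0.2]
opening: 7.1
finger_force: 82.1
t 13.95 p [598.5 117.   88.9] yaw 2.246 tilt [-0.001 -0.005] q7 [ 0.02  0.85 -0.54  1.69  0.59  0.77 -0.13] F [ 0.1 -7.3  0.2] T [-1.67 -0.08  0.03] open 7.1 ff 82.1
```

```bash
python3 -m pendant '-0.07 -0.04 0 -0.18 0;-0.07 -0.03 0 -0.18 0;-0.08 -0.02 0 -0.18 0;-0.08 0 0 -0.18 0;-0.08 0.01 0 -0.18 0;0 0 0 0 0' 
python3 -c "
from h import *
st()"
```

```text
t: 14.7
position: [593.3, 116.4, 89.1]
orientation: [2.456, 1.956, -0.01]
force: [-2.0, -6.5, 4.7]
opening: 7.1
finger_force: 82.3
t 14.7 p [593.3 116.4  89.1] yaw 1.345 tilt [-0.004 -0.005] q7 [-0.11  0.81 -0.29  1.71  0.35  0.67 -0.82] F [-2.  -6.5  4.7] T [-1.75  0.75 -0.04] open 7.1 ff 82.3
```

```bash
python3 -m pendant '-0.08 0.02 0 -0.18 0;-0.07 0.04 0 -0.18 0;-0.06 0.05 0 -0.18 0;-0.05 0.06 0 -0.18 0;0 0 0 0 0' 
python3 -c "
from h import *
st()"
```

```text
t: 15.32
position: [590.1, 119.2, 89.3]
orientation: [2.987, 0.967, -0.008]
force: [-4.4, -5.4, 6.3]
opening: 7.3
finger_force: 83.7
t 15.32 p [590.1 119.2  89.3] yaw 0.626 tilt [-0.004 -0.004] q7 [-0.22  0.8  -0.1   1.73  0.12  0.63 -1.33] F [-4.4 -5.4  6.3] T [-1.38  1.12 -0.06] open 7.3 ff 83.7
```

```bash
python3 -m pendant '-0.04 0.07 0 -0.18 0;-0.03 0.08 0 -0.18 0;-0.01 0.08 0 -0.15 0;0 0 0 0 0' 
python3 -c "
from h import *
st()"
```

```text
t: 15.82
position: [589.2, 121.2, 89.2]
orientation: [3.133, 0.182, -0.008]
force: [-4.6, -6.8, 6.0]
opening: 7.4
finger_force: 83.5
t 15.82 p [589.2 121.2  89.2] yaw 0.116 tilt [-0.005 -0.004] q7 [-0.31  0.8   0.04  1.73 -0.05  0.62 -1.69] F [-4.6 -6.8  6. ] T [-1.57  1.14 -0.19] open 7.4 ff 83.5
```

```bash
python3 -m pendant '0 0.05 0 -0.1 0;0 0.04 0 -0.1 0;0 0 0 0 0' 
python3 -c "
from h import *
st();grab('scene','s11');grab('top','t11')"
```

```text
t: 16.2
position: [589.1, 122.0, 89.2]
orientation: [3.135, -0.132, -0.007]
force: [-4.6, -6.1, 6.1]
opening: 7.3
finger_force: 83.5
t 16.2 p [589.1 122.   89.2] yaw -0.084 tilt [-0.005 -0.003] q7 [-0.34  0.8   0.1   1.73 -0.12  0.62 -1.83] F [-4.6 -6.1  6.1] T [-1.5   1.21 -0.07] open 7.3 ff 83.5
```

```bash
python3 -m pendant '0 0.04 0 -0.1 0;0 0 0 0 0'; python3 -c "
from h import *
st()"
python3 -m pendant '0 0.03 0 -0.1 0;0 0 0 0 0'; python3 -c "
from h import *
st()"
```

```text
t: 16.55
position: [589.0, 121.6, 89.1]
orientation: [3.123, -0.285, -0.007]
force: [-4.5, -8.0, 5.9]
opening: 7.1
finger_force: 83.9
t 16.55 p [589.  121.6  89.1] yaw -0.182 tilt [-0.005 -0.005] q7 [-0.35  0.81  0.13  1.73 -0.15  0.62 -1.89] F [-4.5 -8.   5.9] T [-1.92  1.22  0.54] open 7.1 ff 83.9
t: 16.8
position: [588.8, 119.1, 89.1]
orientation: [3.102, -0.438, -0.007]
force: [-4.2, -11.8, 6.6]
opening: 7.2
finger_force: 89.6
t 16.8 p [588.8 119.1  89.1] yaw -0.281 tilt [-0.006 -0.008] q7 [-0.37  0.81  0.16  1.74 -0.18  0.62 -1.96] F [ -4.2 -11.8   6.6] T [-2.97  1.4   1.16] open 7.2 ff 89.6
```

The hard stop is felt (torque up to 1.2 N m). Ease back a touch, release and rise, then look.

```bash
python3 -m pendant '0 -0.05 0 0.08 0;0 0 0 0 0;0 0 0 0 2.6;0 0 0 0 2.6;0 0 0 0 2.6;0 0 1 0 2.6;0 0 2 0 2.6;0 0 3 0 2.6;-1 -4 4 0 2.6;-3 -5 4 0 2.6;-5 -5 2 0 2.6;-5 -5 0 0 2.6;0 0 0 0 2.6'
python3 - <<'E'
from h import *
st()
im,d=grab('scene','s12');it,dt=grab('top','t12')
a=cv2.resize(im[90:210,210:330],(400,400),interpolation=cv2.INTER_CUBIC)
b=cv2.resize(it[155:235,175:255],(400,400),interpolation=cv2.INTER_CUBIC)
cv2.imwrite('pics/s12c.png',np.hstack([a,b])[:,:,::-1])
E
```

```text
t: 18.42
position: [464.5, -50.3, 242.8]
orientation: [3.123, -0.328, -0.003]
force: [1.6, 0.1, -0.5]
opening: 26.5
finger_force: 0.0
t 18.43 p [464.5 -50.3 242.8] yaw -0.21 tilt [-0.002 -0.001] q7 [-0.1   0.42  0.17  1.97 -0.1   0.76 -1.66] F [ 1.6  0.1 -0.5] T [ 0.05 -0.07 -0.01] open 26.5 ff 0.0
```

View pics/s12c.png

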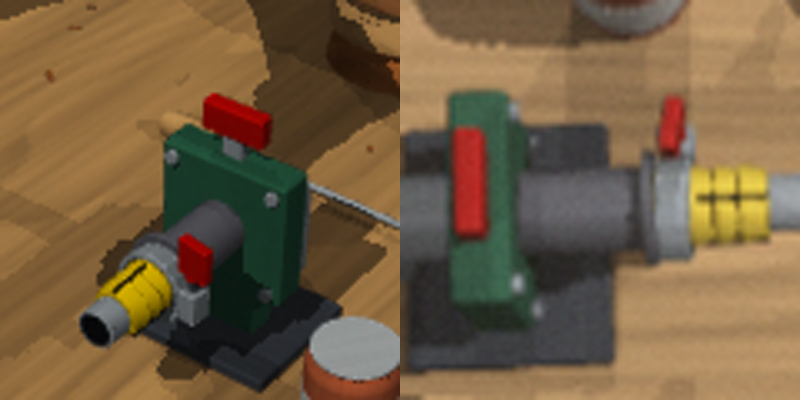

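The clamp sits square against the shoulder (top-crop (668,208)) with the key on the +x side. The gate handle is at top-crop (470,182). Now go over it with the fingers open 4 cm, closing line along y.

```bash
python3 -m pendant '1.14 3.25 -0.3 0.03 4;1.14 3.25 -0.3 0.03 4;1.14 3.25 -0.3 0.03 4;1.14 3.25 -0.3 0.03 4;1.14 3.25 -0.3 0.03 4;1.14 3.25 -0.3 0.03 4;1.14 3.25 -0.3 0.03 4;1.14 3.25 -0.3 0.03 4;0 0 -2 0 4;0 0 0 0 4;0 0 0 0 4'
python3 - <<'E'
from h import *
st()
im,d=grab('scene','s13');it,dt=grab('top','t13')
P=[]
for n,i in(('scene',np.load('pics/s12.npz')['im']),('top',np.load('pics/t12.npz')['im'])):
    b=max(blobs(mask(i,'red')),key=lambda b:b[0]);P.append(b[1]);print(n,b[0],b[1])
print(tri(*P))
a=cv2.resize(im[60:180,210:330],(600,600),interpolation=cv2.INTER_CUBIC);cv2.imwrite('pics/s13c.png',a[:,:,::-1])
E
```

```text
t: 19.9
position: [560.2, 214.3, 198.1]
orientation: [-3.141, -0.061, -0.001]
force: [-0.4, -0.4, 0.0]
opening: 40.1
finger_force: 0.0
t 19.9 p [560.2 214.3 198.1] yaw 0.039 tilt [0.001 0.   ] q7 [-0.5   0.65  0.1   1.65 -0.08  0.84 -1.9 ] F [-0.4 -0.4  0. ] T [-0.01 -0.02  0.08] open 40.1 ff 0.0
scene 208 [280.  125.6]
top 122 [188.5 191.2]
(array([556.45710671, 211.44238166, 181.26985492]), np.float64(0.39533493258541585))
```

View pics/s13c.png

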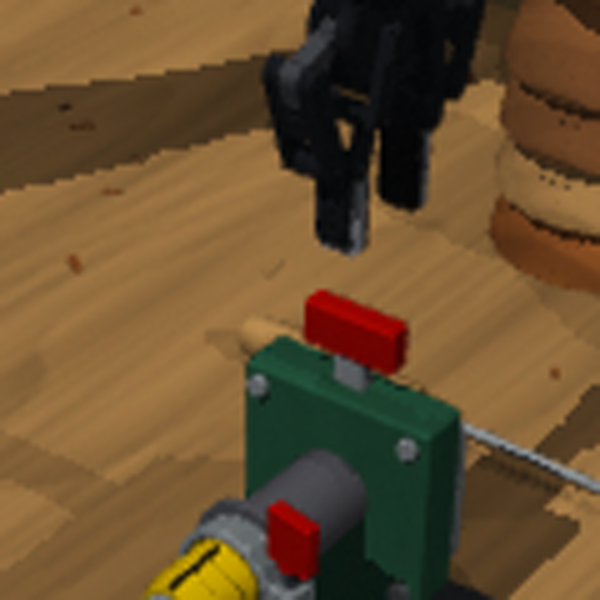

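Open fingers (340,250)/(400,205) hang above the handle (355,330), shifted about 4 mm in x and 3 in y. Correct, descend and grip.

```bash
python3 -m pendant '-0.4 -0.35 -1.6 0 4;0 0 -1.7 0 4;0 0 -1.7 0 4;0 0 -1.6 0 4;0 0 0 0 4;0 0 0 0 0;0 0 0 0 0;0 0 0 0 0;0 0 0 0 0' 60
python3 -m pendant '0 0 0.5 0 0;0 0 0.8 0 0;0 0 0.8 0 0;0 0 0.8 0 0;0 0 0.6 0 0;0 0 0 0 0'
```

```text
t: 21.12
position: [556.3, 211.0, 132.4]
orientation: [-3.14, -0.061, -0.003]
force: [0.2, 2.5, 3.0]
opening: 12.6
finger_force: 62.0
t: 21.88
position: [556.3, 210.9, 167.7]
orientation: [-3.14, -0.06, -0.003]
force: [2.1, 3.1, 3.7]
opening: 12.8
finger_force: 62.2
```

```bash
python3 -m pendant '0 0 0.3 0 0;0 0 0 0 0'; python3 -m pendant '0 0 0.2 0 0;0 0 0 0 0';python3 -m pendant '0 0 0.2 0 0;0 0 0 0 0';python3 -m pendant '0 0 0.2 0 0;0 0 0 0 0'
```

```text
t: 22.12
position: [556.3, 210.9, 170.0]
orientation: [-3.14, -0.06, -0.002]
force: [3.0, 4.7, -1.0]
opening: 12.5
finger_force: 61.5
t: 22.38
position: [556.3, 210.9, 171.7]
orientation: [-3.14, -0.06, -0.002]
force: [3.7, 4.3, -3.4]
opening: 12.9
finger_force: 61.3
t: 22.62
position: [556.2, 210.9, 172.4]
orientation: [-3.141, -0.061, -0.001]
force: [6.4, 5.3, -12.7]
opening: 12.7
finger_force: 60.3
t: 22.88
position: [556.2, 210.9, 172.5]
orientation: [3.141, 0.061, -0.0]
force: [10.3, 5.8, -25.2]
opening: 12.8
finger_force: 59.9
```

Stop reached (−25 N, 40 mm of travel plus the start height). Ease off, release, rise clear and check.

```bash
python3 -m pendant '0 0 -0.4 0 0;0 0 0 0 0;0 0 0 0 4;0 0 0 0 4;0 0 0 0 4;0 0 1.5 0 4;0 0 3 0 4;0 0 4 0 4;-3 -3 1 0 4;-5 -5 0 0 4;-5 -5 0 0 4;-5 -5 0 0 4;0 0 0 0 4;0 0 0 0 4'
python3 - <<'E'
from h import *
st()
im,d=grab('scene','s14');it,dt=grab('top','t14')
P=[]
for i in (im,it):
    b=max(blobs(mask(i,'red')),key=lambda b:b[0]);P.append(b[1])
print(tri(*P))
a=cv2.resize(im[60:200,190:330],(400,400),interpolation=cv2.INTER_CUBIC)
b=cv2.resize(it[155:235,175:255],(400,400),interpolation=cv2.INTER_CUBIC)
cv2.imwrite('pics/s14c.png',np.hstack([a,b])[:,:,::-1])
E
```

```text
t: 24.62
position: [394.4, 48.1, 267.8]
orientation: [-3.14, -0.06, -0.005]
force: [1.2, 0.8, -0.8]
opening: 40.0
finger_force: 0.0
t 24.62 p [394.4  48.1 267.8] yaw 0.038 tilt [0.003 0.001] q7 [-0.32  0.28  0.11  2.11 -0.05  0.75 -1.71] F [ 1.2  0.8 -0.8] T [ 0.02 -0.1   0.02] open 40.0 ff 0.0
(array([556.30622465, 211.02465098, 220.18361894]), np.float64(0.00024672442565853856))
```

View pics/s14c.png

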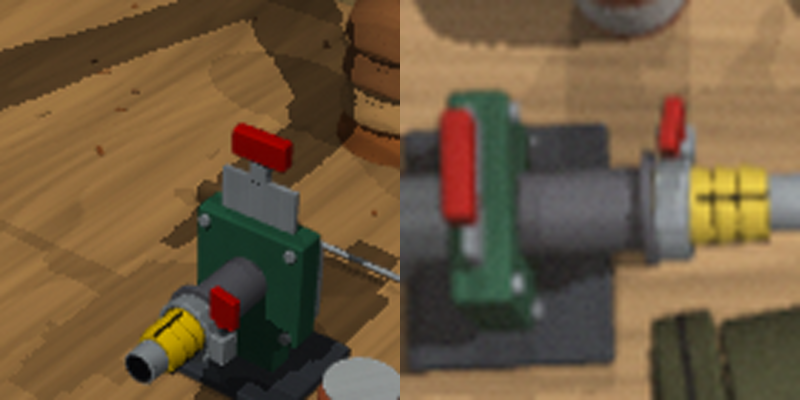

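The gate is fully up, with the handle at (262,147) in the scene crop (z≈220). The clamp is still square at the shoulder, with the key unchanged. Hand in.

```bash
python3 -c "
from rig import ctrl
print(ctrl.hand_in())"
```

```text
the job is handed in; nothing more can be done
None
```

The job is handed in at about 25 s: the big clamp sits square against the grey shoulder with its key turned to the hard stop, the blast gate is drawn up to its stop, and the gripper is clear; nothing touched the bystanders that I saw, though I did not re-measure them, and the hand-in gave no verdict.

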